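# Load the drying carousel and index it to the fan

### The arm

A 7-joint arm with a two-finger parallel gripper is mounted at the origin on the work surface. World frame = base frame: x ahead of the robot, y to its left, z up, the work surface at z = 0. Lengths are in m, angles in rad, forces in N, time in s.
With the tool pointing down it reaches from about 0.4 to 0.85 m from the base axis. Payload 10.4 kg.
Tool frame: the origin (TCP) lies between the finger pads; the fingertips stand 22 mm ahead of it and the grasp point (between the pads) lies 3 mm ahead of it; z points along the fingers, y is the line along which they close (so a half turn about z gives the same grasp; the last joint's range is limited). The gripper opens to 85 mm and grips with 20 to 120 N. Pads are 22 mm wide; open, the fingers measure 114 mm over their backs; the gripper's body (76 mm by 85 mm) begins 54 mm behind the grasp point. The pads swing forward as they close: fully open they stand 13 mm farther back than shut.
Start: joints at [-1.359, 0.332, -0.065, 1.46, 0.022, 1.35, -0.088], TCP at [0.145, 0.608, 0.253] pointing down, gripper open.
Joint ranges: [-2.6, 2.6], [-0.5, 2.12], [-1.47, 1.34], [0.16, 2.42], [-1.27, 4.41], [0.06, 2.06], [-2.6, 2.6]. Speed limits (rad/s): [2.22, 2.22, 2.79, 2.79, 3.14, 3.14, 3.14].

### API

Orientations are given as a unit quaternion [x, y, z, w].
In Python, from workcell import manip, camera, ticket, boxes_of, outline_of gives the robot as it stands.
- The arm moves only by the tool carry_out, never from a script. Its argument "deltas" is a list of rows, each a list of 5 numbers: the shift along the tool's x, y, z as a fraction of full scale, then the turn about the tool's z as a fraction of full scale, then the opening, from -1 (shut) to 1 (fully open), so that 0 is half open. In form: [[tx, ty, tz, spin, gripper], ...]. A call has 1 to 20 rows; each row is the pose to reach, as a shift and turn from the pose commanded when the call began, along the tool's axes at that moment; what a row does not reach only later rows make up. Full scale, the value 1, is 150 mm for a shift and 30 degrees for a turn. A row lasts 1/8 s, in which the tool goes at most 62.5 mm and 10.7 degrees, less where a joint would pass 70% of its speed; a pose out of reach is approached as far as the arm can. A call with a number of a shift or a turn outside -1 to 1 is refused whole. A call with a gripper value outside its range is refused whole. The fingers move at their own pace and stop on an object; "force" is the grip in N (left out, the last holds). Time passes only in rows, so rows that repeat a pose let the fingers close. It gives the time, the measured TCP pose, the force, the opening and the grip force at its end, in the units of the state.
- manip.get_obs(): the state, without advancing time (a new reading comes with each control period).
- camera(name): name is "scene" or "top"; returns a dict with "img" (480x640x3 uint8, red, green, blue), "depth" (480x640 float32, m along the optical axis (not along the pixel's ray), 0 where there is no reading), "vertical_fov" (degrees; the focal length in pixels is half the picture's height over the tangent of half this angle, whatever the lens; pixels are square), "cx", "cy" (the principal point, pixels), "R" (3x3) and "t" (3): a world point X has camera coordinates R X + t. Camera axes: x right, y down, z forward; pixel columns grow to the right and rows downward; lengths in m; the calibration is good to about 2 mm. A picture is of the moment at which its call begins.
- ticket.hand_in(): hands the job in; it is judged then, once.
Trained networks look in a picture, given as the dict that the camera call returned (one of the last four; its "shot" number tells which), for a name from the list of things; names that differ only in an ending like _2 or _b are one class to them, and where a whole thing is asked for, a point or a joint stands for the part that bears it (a point fixed in the world has none). Each returns a list of dicts, best first, with "conf" (0 to 1); they miss things now and then, are a little off and sometimes report something else, mostly with a low value. They report only what shows in the picture. A call takes as long as a camera call. They do not tell look-alikes from the thing itself.
- boxes_of(query, picture): "position" ([x, y, z] in m, in world coordinates, good to about 4 mm: the middle of the surface that is visible of it).
- outline_of(query, picture): "region" (480x640 bool, what is visible of it).
The state is a dict: "clock": time; "joint_pos": joint angles; "joint_velocities": joint speeds; "tau": joint torques, N m; "position": TCP position; "ee_rot": TCP orientation; "ft_force": force on the tool from outside, world axes, zero at the start; "torque": the same for the moment, N m; "grip_width": opening from 0.0 (shut) to 1.0 (fully open); "grasp_force": force on a finger pad.
Only numpy, scipy, OpenCV 4.12 (cv2) and the standard library are available. Lean on these libraries where they do the work, as an engineer would, in place of code of your own. Each camera call takes 0.05 s, during which the arm holds its last target. There are 200 camera calls.

### The job

Stand the small loose paint pot upright and fully down in the empty pocket of the drying carousel and let go of it. Then push the carousel round by its upright post, gently and counter-clockwise as seen from above, by one stop, until it clicks into the next stop and stays there so that the pot faces the little fan; do not force it or run it on past that stop, and do not tip or spill any pot out of its pocket.

Things in the scene. Friction and masses are not known exactly. Their poses are not given: they have to be found in the camera images.
- station: The drying carousel's fixed grey base. Origin: on the carousel's vertical turning axis, at table height. Its +x points from the axis to the sprung plunger (housing reaches 195 mm out, 56 mm high), its -x to the loading place (roughly at the robot)
- hub (a point): Middle of the turning aluminium disc, on its axis, at the disc's flat top, 42 mm above the table (a hub 40 mm across stands 16 mm above that). The disc is 260 mm across, with five collared pockets 72 degrees apart, 85 mm from the axis. Rule for the whole carousel: pressing on it with more than 20 N is forcing it. Go slowly where you meet the post
- fan (a point): Centre of the little white fan fixed to the base, 112 mm above the table; it is 120 mm wide, 172 mm high, 255 mm from the axis, 252 degrees counter-clockwise from the base's +x
- carousel (a joint): Turn of the disc, rad, counter-clockwise from above, 0 at the start, resting in a stop. The stops' dogs (two small teeth on the rim; the plunger's roller nests between) are clamped by hand, unevenly: the next stop is anywhere from 1.01 to 1.50: find it by feel, or by looking at dog and plunger. A notch catches only 0.04 rad either side. No spring; range -0.6 to 2.6
- roller (a point): The plunger's roller tip, where the dogs pass. Felt at the post: 4 to 7 N to leave a stop (the disc then jumps 0.05 to 0.08 rad ahead), 0 to 2 N of friction between; from 0.1 rad before the next stop 6 to 11 N over the first tooth, then the disc jumps 0.02 to 0.04 rad ahead into the notch and the force falls to almost none: stop there. Pushing on climbs the second tooth (4 to 7 N) and runs past
- plunger (a joint): How far the plunger is pushed back, in m: 0 when its roller rides free between two dogs, 0.0006 to 0.0013 when nested in a stop, 0.004 on the crest of a tooth (its black knob beyond the housing moves out with it)
- post_mid (a point): The upright round steel push post on the disc, half-way up: 14 mm across, 72 mm tall (its top 114 mm above the table), 112 mm from the axis. It turns with the disc. At the start it stands 36 degrees clockwise from the empty pocket; free gap of about 35 mm on either side between it and the pocket collars
- pocket (a point): The empty pocket, centre of its flat floor (the disc's top). Collar inner diameter 49 mm, outer 57 mm, 14 mm high. It turns with the disc
- pot_mid (a point): The loose paint pot, at its centre, half-way up: white cylinder with flat black lid of the same width, 44 mm across, 62 mm tall, about 90 g, standing upright alone on the table to the robot's left. The same size as the four pots already on the carousel
- parked1_mid (a point): A pot already standing in its pocket, at its centre: next counter-clockwise from the empty pocket
- parked2_mid (a point): A pot already standing in its pocket, at its centre: two pockets counter-clockwise from the empty one
- parked3_mid (a point): A pot already standing in its pocket, at its centre: two pockets clockwise from the empty one
- parked4_mid (a point): A pot already standing in its pocket, at its centre: next clockwise from the empty pocket, just beyond the push post
Mind the look-alikes: they are no part of the job. What is shaped like the part that bears parked2_mid but orange or pink is not meant.

How it is judged:
On the way, in this order (a step that is already met when the one before it is completed fails the run):
1. the pot stands upright, fully down in the empty pocket, let go of, with the carousel still at its first stop (horizontal distance between pot_mid and pocket below 0.006 m and z of pot_mid in the frame of station between 0.07 and 0.0755 m and angle between pot_mid's own z axis and vertical below 0.08 rad and contact force between the fingers and pot below 0.1 N and value of joint carousel below 0.12 rad), for 0.2 s.
2. the carousel has left its first stop (value of joint carousel above 0.25 rad), for 0.05 s.
3. the carousel rests in the next stop (value of joint carousel between 0.98 and 1.53 rad and value of joint plunger between 0.0003 and 0.0026 m and velocity of joint carousel between -0.05 and 0.05 rad/s), for 0.3 s.
At the end, for the whole second after the job is handed in: The carousel is still in the next stop (turned 0.98 to 1.53 rad, plunger nested: 0.3 to 2.6 mm back); the pot stands in its pocket (centred within 6 mm, down within 2.5 mm, upright within 0.08 rad); the other pots still stand in theirs (all of step 3 and horizontal distance between pot_mid and pocket below 0.006 m and z of pot_mid in the frame of station between 0.07 and 0.0755 m and angle between pot_mid's own z axis and vertical below 0.08 rad and angle between each of parked1_mid, parked2_mid, parked3_mid, parked4_mid's own z axis and vertical below 0.1 rad); the robot touches nothing.
It fails at once if the robot presses on the carousel, its base or its fan with more than 20 N (contact force between any of the arm, the fingers and station above 20 N).
It fails at once if the carousel is run on well past the next stop, or turned the wrong way (value of joint carousel above 1.75 rad or value of joint carousel below -0.25 rad).
It fails at once if a pot on the carousel is tipped or lifted out of its pocket (angle between any of parked1_mid, parked2_mid, parked3_mid, parked4_mid's own z axis and vertical above 0.3 rad or z of any of parked1_mid, parked2_mid, parked3_mid, parked4_mid in the frame of station above 0.085 m).
It also fails if it takes over 72 s, if anything falls off the work surface, if the arm or the gripper's body presses on something with over 40 N, if the wrist force passes 120 N, or if a joint passes its speed limit or range.

## Working session

There is one attempt and no reset: what is moved stays moved. The work goes in short steps, Python scripts to look and compute and a tool call to move; the robot and the scene stay as the last step left them, time stands still between calls to the robot, and variables do not carry over. Pictures are saved under pics/ and viewed, at most 10 in all, crops included, and the job is handed in when it is done.

Besides the shell and the picture viewer there is one more tool, called after "Request:" as name([rows], argument=value, ...), one row to a line, values as JSON. carry_out: Moves the arm, as the interface text tells. Its arguments: {"type":"object","properties":{"deltas":{"type":"array","items":{"type":"array","items":{"type":"number"}}},"force":{"type":"number"}},"required":["deltas"]}

```bash
mkdir -p pics
cat > h.py <<'E'
import numpy as np, cv2
from workcell import manip, camera, ticket, boxes_of, outline_of
def f(p): return 240/np.tan(np.radians(p["vertical_fov"])/2)
def world(p):
    v,u=np.mgrid[0:480,0:640]; d=p["depth"]; k=f(p)
    c=np.stack([(u-p["cx"])/k*d,(v-p["cy"])/k*d,d],-1)
    return (c-p["t"])@np.array(p["R"])
def save(p,n): cv2.imwrite("pics/"+n,cv2.cvtColor(p["img"],cv2.COLOR_RGB2BGR))
E
python3 - <<'E'
from h import *
o=manip.get_obs(); print(o["clock"],o["position"],o["ee_rot"],o["grip_width"])
for n in ("top","scene"):
    p=camera(n); save(p,n+"0.png"); print(n, -np.array(p["R"]).T@p["t"])
    for q in ("pot_mid","hub","fan","post_mid","pocket","roller","station"):
        print(q,[(np.round(b["position"],3).tolist(),round(b["conf"],2)) for b in boxes_of(q,p)[:6]])
E
```

```text
0.0 [0.14534304 0.60749619 0.25250669] [ 1.17125006e-01  9.93116913e-01 -7.27017495e-04 -4.19327143e-05] 0.9981862923870723
top [ 4.54218373e-01 -1.14473091e-03  1.23712028e+00]
pot_mid [([0.461, 0.297, 0.066], 0.65)]
hub [([0.578, -0.088, 0.039], 0.73)]
fan [([0.577, -0.084, 0.045], 0.76), ([0.569, 0.015, 0.107], 0.44)]
post_mid [([0.599, -0.063, 0.047], 0.58)]
pocket [([0.595, -0.065, 0.045], 0.9)]
roller [([0.581, -0.089, 0.044], 0.16)]
station [([0.58, -0.088, 0.041], 0.75)]
scene [1.32719062 0.56818149 0.92129179]
pot_mid [([0.472, 0.307, 0.051], 0.74)]
hub [([0.588, -0.088, 0.046], 0.62)]
fan []
post_mid [([0.616, -0.056, 0.04], 0.72)]
pocket [([0.684, -0.105, 0.093], 0.61), ([0.616, -0.058, 0.038], 0.55)]
roller [([0.75, -0.058, 0.039], 0.59)]
station [([0.589, -0.088, 0.042], 0.97)]
```

View pics/top0.png

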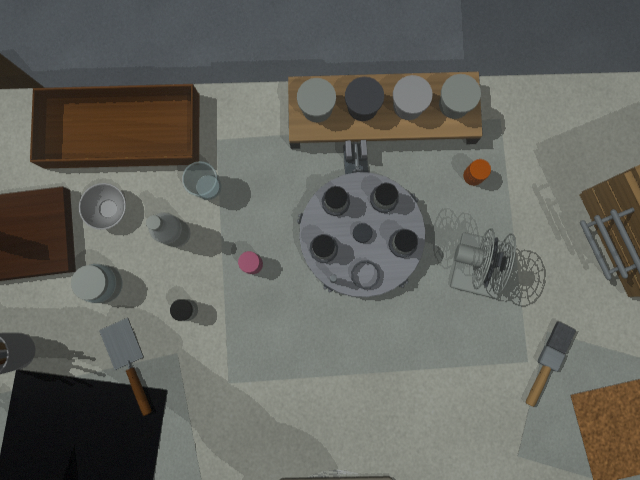

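View pics/scene0.png

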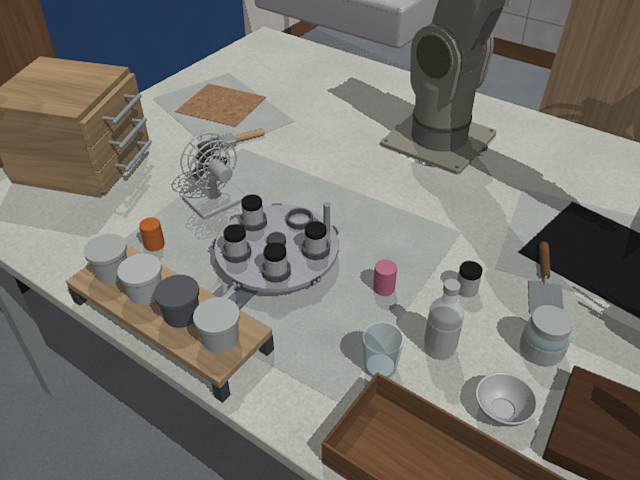

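The top view shows the loose pot at (181,310), the disc centre at about (362,233), the empty pocket at (367,275), the fan at about (490,262) and the plunger at (355,155). The scene view shows the post at (327,215), between the empty pocket and a parked pot. Next I measure these with depth.

```bash
cat > m.py <<'E'
from h import *
def measure():
    p=camera("top"); W=world(p); z=W[...,2]; ok=p["depth"]>0
    def comps(m,amin):
        n,l,s,c=cv2.connectedComponentsWithStats(m.astype(np.uint8))
        return [(l==i) for i in range(1,n) if s[i,4]>=amin]
    near=np.hypot(W[...,0]-.58,W[...,1]+.088)<.16
    m=ok&near&(abs(z-.042)<.004)
    big=max(comps(m,500),key=lambda a:a.sum())
    hull=cv2.convexHull(np.argwhere(big)[:,::-1].astype(np.int32))[:,0]
    (u,v),(a,b),_=cv2.fitEllipse(hull.astype(np.float32)); k=f(p)
    def px(u,v,zz):
        R=np.array(p["R"]); o=-R.T@p["t"]; d=R.T@np.array([(u-p["cx"])/k,(v-p["cy"])/k,1]); return o+d*(zz-o[2])/d[2]
    c=px(u,v,.042); print("disc c",c.round(4),"diam px",a,b,"m",(a+b)/2*(np.linalg.norm(c+np.array(p["R"]).T@p["t"]))/k)
    for q in comps(ok&near&(z>.09)&(z<.125),6):
        P=W[q]; top=P[P[:,2]>P[:,2].max()-.008]; r=top.mean(0)-c
        print("tall",q.sum(),top.mean(0).round(4),"size",np.ptp(top,axis=0).round(3),"r",np.hypot(*r[:2]).round(4),"ang",np.degrees(np.arctan2(r[1],r[0])).round(1))
    for q in comps(ok&near&(z>.05)&(z<.062),10):
        P=W[q]; (uu,vv),rr=cv2.minEnclosingCircle(np.argwhere(q)[:,::-1].astype(np.int32)); e=px(uu,vv,.056); r=e-c
        print("mid",q.sum(),e.round(4),"r",np.hypot(*r[:2]).round(4),"ang",np.degrees(np.arctan2(r[1],r[0])).round(1),"rad px",round(rr,1))
    q=ok&(np.hypot(W[...,0]-.465,W[...,1]-.3)<.05)&(z>.054)
    print("pot",q.sum(),W[q].mean(0).round(4),np.ptp(W[q],axis=0).round(3))
    return p,c
if __name__=="__main__":
    p,c=measure()
    cv2.imwrite("pics/crop0.png",cv2.resize(cv2.cvtColor(p["img"],cv2.COLOR_RGB2BGR)[130:310,280:440],None,fx=3.3,fy=3.3,interpolation=cv2.INTER_CUBIC))
    s=camera("scene"); W=world(s);z=W[...,2]
    q=(np.hypot(W[...,0]-.465,W[...,1]-.3)<.05)&(z>.054)&(s["depth"]>0); print("pot scene",q.sum(),W[q].mean(0).round(4),np.ptp(W[q],axis=0).round(3))
    m=outline_of("post_mid",s)
    q=np.zeros((480,640),bool); q[195:240,318:336]=True; q&=(z>.085)&(z<.122)&(s["depth"]>0)
    for P in W[q][::6]: print(P.round(3),end=" ")
E
python3 m.py
```

```text
disc c [ 0.6022 -0.0686  0.042 ] diam px 126.5556640625 126.811767578125 m 0.26101988400159776
tall 394 [ 0.675  -0.1144  0.1041] size [0.042 0.041 0.008] r 0.0861 ang -32.2
tall 396 [ 0.6715 -0.0146  0.1038] size [0.042 0.042 0.008] r 0.0879 ang 37.9
tall 402 [ 0.5817 -0.149   0.1044] size [0.041 0.041 0.008] r 0.083 ang -104.3
tall 395 [0.575  0.0121 0.1038] size [0.042 0.043 0.008] r 0.0851 ang 108.6
tall 43 [ 0.5519 -0.2427  0.1215] size [0.027 0.007 0.008] r 0.1812 ang -106.1
tall 44 [ 0.5116 -0.006   0.1138] size [0.012 0.012 0.008] r 0.1101 ang 145.4
mid 143 [ 0.6746 -0.1146  0.056 ] r 0.0858 ang -32.5 rad px 14.4
mid 137 [ 0.6705 -0.0153  0.056 ] r 0.0866 ang 38.0 rad px 14.2
mid 287 [ 0.6047 -0.0676  0.056 ] r 0.0027 ang 19.7 rad px 9.8
mid 139 [ 0.582  -0.1494  0.056 ] r 0.0833 ang -104.0 rad px 14.4
mid 148 [0.5751 0.0121 0.056 ] r 0.0851 ang 108.5 rad px 14.3
mid 183 [ 0.5201 -0.071   0.056 ] r 0.0821 ang -178.3 rad px 14.5
pot 389 [0.4571 0.3002 0.0615] [0.042 0.043 0.014]
pot scene 341 [0.4625 0.304  0.0619] [0.047 0.042 0.013]
[ 0.51  -0.009  0.114] [ 0.51  -0.004  0.114] [ 0.511 -0.003  0.113] [0.519 0.    0.117] [ 0.52  -0.002  0.114] [ 0.52  -0.005  0.11 ] [ 0.521 -0.007  0.107] [0.513 0.003 0.107] [0.516 0.003 0.106] [0.517 0.001 0.103] [ 0.517 -0.001  0.099] [ 0.516 -0.005  0.094] [ 0.519 -0.005  0.093] [ 0.516 -0.01   0.086] [0.514 0.004 0.091] [0.515 0.002 0.088] [0.558 0.01  0.106] [0.558 0.013 0.102] [0.562 0.016 0.104] [0.57  0.019 0.109] [0.571 0.017 0.105] [0.562 0.025 0.103] [0.569 0.025 0.105] [0.571 0.022 0.103] [0.578 0.022 0.105] [0.57  0.031 0.104] [0.576 0.03  0.105] [0.581 0.029 0.106] [0.585 0.027 0.105] [0.578 0.037 0.105] [0.581 0.034 0.103] [0.588 0.034 0.105] [0.59  0.03  0.102] [0.577 0.036 0.096] [0.582 0.035 0.096] [0.587 0.033 0.096] [0.588 0.032 0.093] [0.586 0.028 0.087]
```

View pics/crop0.png

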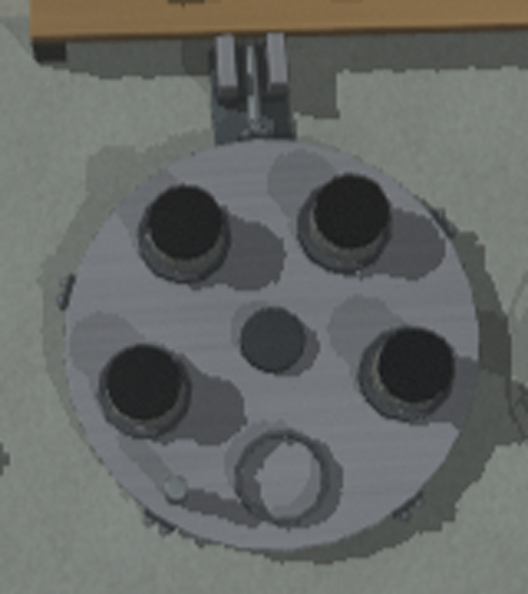

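The plunger points to about +4.5°, i.e. world +x. The post is at crop (175,488), the empty pocket at (285,480), and the next dog on the clockwise side at (440,220). The five pockets fit a centre of (0.6045, -0.0675), a pocket at (0.5196, -0.0711) and a post at (0.511, -0.0055), all consistent with the given sizes. I approach the pot now.

Request:
carry_out([
  [-1,-0.6,0.3,1,1],
  [-1,-0.6,0.3,1,1],
  [-1,-0.6,0.3,1,1],
  [-1,-0.6,0.3,1,1],
], force=30)

```text
clock: 1.45
position: [0.2742, 0.4818, 0.2076]
ee_rot: [0.374, 0.927, -0.001, 0.001]
ft_force: [-2.1, -0.4, 0.6]
grip_width: 0.997
grasp_force: 0.0
```

Request:
carry_out([
  [-1,0,0.2,0.2,1],
  [-1,0,0.2,0.2,1],
  [-1,0,0.2,0.2,1],
  [-1,0,0.2,0.2,1],
])

```text
clock: 1.95
position: [0.3805, 0.3812, 0.1782]
ee_rot: [0.419, 0.908, -0.0, 0.0]
ft_force: [-0.7, 0.2, -0.1]
grip_width: 1.001
grasp_force: 0.0
```

```bash
cat > go.py <<'E'
import sys
from h import *
from scipy.spatial.transform import Rotation as Ro
def go(*t):
    o=manip.get_obs(); R=Ro.from_quat(o["ee_rot"]).as_matrix(); d=R.T@(np.array(t)-o["position"])
    print("pos",o["position"].round(4),"t",o["clock"],"ft",np.round(o["ft_force"],1),"yang",np.degrees(np.arctan2(R[1,1],R[0,1])).round(2),"tilt z",R[:,2].round(4),"cmd",(d/.15).round(3))
if __name__=="__main__": go(*map(float,sys.argv[1:4]))
E
python3 go.py .458 .301 .1
python3 - <<'E'
from h import *
for n in ("top","scene"):
    p=camera(n); W=world(p); z=W[...,2]
    q=(np.hypot(W[...,0]-.459,W[...,1]-.302)<.03)&(z>.058)&(z<.066)&(p["depth"]>0)
    print(n,q.sum(),W[q].mean(0).round(4),((W[q].max(0)+W[q].min(0))/2).round(4))
E
```

```text
pos [0.3805 0.3812 0.1782] t 1.95 ft [-0.7  0.2 -0.1] yang 40.42 tilt z [ 2.e-04 -3.e-04 -1.e+00] cmd [-0.742  0.047  0.522]
top 347 [0.457  0.3008 0.0619] [0.457  0.3008 0.062 ]
scene 296 [0.4609 0.3033 0.0624] [0.459  0.3029 0.062 ]
```

Request:
carry_out([
  [-0.4,0.02,0.1,0.2,1],
  [-0.74,0.05,0.3,0.2,1],
  [-0.74,0.05,0.5,0.2,1],
  [-0.74,0.05,0.5,0.2,1],
  [-0.74,0.05,0.5,0.2,1],
])

```text
clock: 2.68
position: [0.4566, 0.3049, 0.1045]
ee_rot: [0.464, 0.886, 0.001, -0.0]
ft_force: [0.2, 0.0, 0.5]
grip_width: 1.0
grasp_force: 0.0
```

```bash
python3 go.py .458 .302 .044
```

```text
pos [0.4566 0.3049 0.1045] t 2.675 ft [0.2 0.  0.5] yang 34.72 tilt z [ 7.0e-04  1.5e-03 -1.0e+00] cmd [-0.021 -0.004  0.404]
```

Request:
carry_out([
  [-0.02,0,0.2,0,1],
  [-0.02,0,0.4,0,1],
  [-0.02,0,0.4,0,1],
  [-0.02,0,0.4,0,-0.3],
  [-0.02,0,0.4,0,-0.3],
  [-0.02,0,0.4,0,-0.3],
  [-0.02,0,0.4,0,-0.3],
  [-0.02,0,0.4,0,-0.3],
  [-0.02,0,0.4,0,-0.3],
  [-0.02,0,0.4,0,-0.3],
], force=30)

```text
clock: 3.92
position: [0.4594, 0.3011, 0.0448]
ee_rot: [0.465, 0.885, 0.001, 0.0]
ft_force: [-1.9, 0.5, 7.4]
grip_width: 0.51
grasp_force: 29.7
```

Request:
carry_out([
  [0,0,-0.15,0,-0.3],
  [0,0,-0.4,0,-0.3],
  [0,0,-0.75,0,-0.3],
  [0,0,-0.95,0,-0.3],
  [0,0,-0.95,0,-0.3],
  [0,0,-0.95,0,-0.3],
])

```text
clock: 4.68
position: [0.4583, 0.3001, 0.1851]
ee_rot: [0.465, 0.885, -0.0, -0.0]
ft_force: [-0.1, -0.0, -1.9]
grip_width: 0.512
grasp_force: 30.9
```

```bash
python3 go.py .5196 -.0711 .187
```

```text
pos [0.4583 0.3001 0.1851] t 4.675 ft [-0.1 -0.  -1.9] yang 34.55 tilt z [-8.e-04 -5.e-04 -1.e+00] cmd [-2.27  -1.067 -0.012]
```

Request:
carry_out([
  [-0.3,-0.14,0,0.2,-0.3],
  [-0.65,-0.3,0,0.4,-0.3],
  [-1,-0.47,0,0.5,-0.3],
  [-1,-0.47,0,0.5,-0.3],
])

```text
clock: 5.18
position: [0.4859, 0.1316, 0.1846]
ee_rot: [0.58, 0.815, -0.001, -0.0]
ft_force: [0.2, 1.6, -1.1]
grip_width: 0.508
grasp_force: 31.0
```

```bash
python3 go.py .5196 -.0711 .187
```

```text
pos [0.4859 0.1316 0.1846] t 5.175 ft [ 0.2  1.6 -1.1] yang 19.08 tilt z [-0.0017 -0.0019 -1.    ] cmd [-1.351 -0.229 -0.014]
```

Request:
carry_out([
  [-0.35,-0.06,0,0.25,-0.3],
  [-0.7,-0.12,0,0.45,-0.3],
  [-0.95,-0.16,0,0.55,-0.3],
  [-0.95,-0.16,0,0.55,-0.3],
])

```text
clock: 5.68
position: [0.5105, -0.0081, 0.1848]
ee_rot: [0.69, 0.724, -0.001, -0.0]
ft_force: [-0.9, 0.6, -1.4]
grip_width: 0.508
grasp_force: 31.0
```

```bash
python3 go.py .5196 -.0711 .187
```

```text
pos [ 0.5105 -0.0081  0.1848] t 5.675 ft [-0.9  0.6 -1.4] yang 2.78 tilt z [-0.0016 -0.0013 -1.    ] cmd [-0.422  0.04  -0.015]
```

Request:
carry_out([
  [-0.25,0.02,0,0,-0.3],
  [-0.42,0.04,0,0,-0.3],
  [-0.42,0.04,0,0,-0.3],
  [-0.42,0.04,0,0,-0.3],
])

```text
clock: 6.18
position: [0.52, -0.0662, 0.1851]
ee_rot: [0.687, 0.726, -0.0, -0.001]
ft_force: [0.2, 0.9, -1.1]
grip_width: 0.507
grasp_force: 31.1
```

```bash
python3 go.py .5196 -.0711 .093
python3 - <<'E'
from h import *
p=camera("scene"); save(p,"s1.png")
W=world(p); z=W[...,2]; q=(np.hypot(W[...,0]-.52,W[...,1]+.071)<.035)&(z>.135)&(z<.16)&(p["depth"]>0)
P=W[q]; 
from scipy.optimize import least_squares
r=least_squares(lambda c:np.hypot(P[:,0]-c[0],P[:,1]-c[1])-.022,[.52,-.07],loss="soft_l1",f_scale=.002)
print(q.sum(),r.x.round(4),np.sqrt(np.mean(r.fun**2)).round(4))
cv2.imwrite("pics/s1c.png",cv2.resize(cv2.cvtColor(p["img"],cv2.COLOR_RGB2BGR)[90:320,190:390],None,fx=2.5,fy=2.5))
E
```

```text
pos [ 0.52   -0.0662  0.1851] t 6.175 ft [ 0.2  0.9 -1.1] yang 3.18 tilt z [-1.3e-03  5.0e-04 -1.0e+00] cmd [-0.032 -0.004  0.614]
146 [ 0.5201 -0.0647] 0.0015
```

View pics/s1c.png

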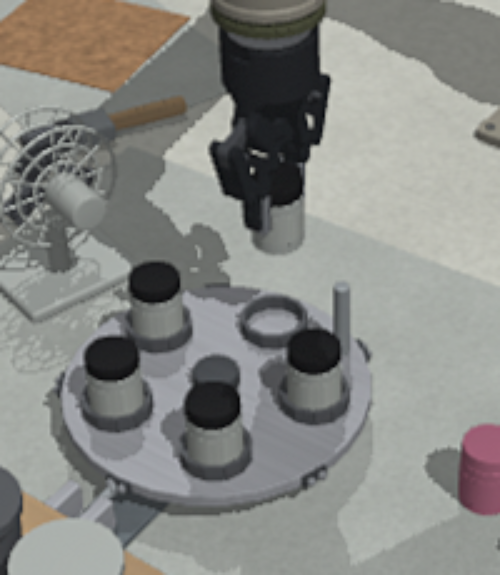

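The pot hangs upright in the gripper above the collar, which is at crop (273,322). I fit the parked pots in the same camera so the calibration bias cancels out of the pot-to-pocket offset.

```bash
cat > fit.py <<'E'
from h import *
from scipy.optimize import least_squares
def lids(p,c=(.6045,-.0675),pred=np.radians([38.4,110.4,-105.6,-33.6])):
    W=world(p); z=W[...,2]; out=[]
    for a in pred:
        g=np.array(c)+.085*np.array([np.cos(a),np.sin(a)])
        q=(np.hypot(W[...,0]-g[0],W[...,1]-g[1])<.028)&(z>.1)&(z<.108)&(p["depth"]>0)
        m=np.argwhere(q); P=W[q]; out.append((P[:,:2].max(0)+P[:,:2].min(0))/2)
    out=np.array(out)
    # rigid fit: centre, angle
    def res(v): return (np.c_[v[0]+.085*np.cos(pred+v[2]),v[1]+.085*np.sin(pred+v[2])]-out).ravel()
    r=least_squares(res,[*c,0]); a=np.radians(182.4)+r.x[2]
    return r.x, np.sqrt(np.mean(r.fun**2)), r.x[:2]+.085*np.array([np.cos(a),np.sin(a)])
if __name__=="__main__":
    for n in("scene","top"):
        x,e,pk=lids(camera(n)); print(n,x.round(4),e.round(4),"pocket",pk.round(4))
E
python3 fit.py
```

```text
scene [ 0.6069 -0.0656  0.0061] 0.0005 pocket [ 0.522  -0.0697]Traceback (most recent call last):
  File "fit.py", line 16, in <module>
    x,e,pk=lids(camera(n)); print(n,x.round(4),e.round(4),"pocket",pk.round(4))
           ~~~~^^^^^^^^^^^
  File "fit.py", line 8, in lids
    m=np.argwhere(q); P=W[q]; out.append((P[:,:2].max(0)+P[:,:2].min(0))/2)
                                          ~~~~~~~~~~~^^^
    return umr_maximum(a, axis, None, out, keepdims, initial, where)
ValueError: zero-size array to reduction operation maximum which has no identity
```

Request:
carry_out([
  [-0.036,0.003,0.15,0,-0.3],
  [-0.036,0.003,0.35,0,-0.3],
  [-0.036,0.003,0.5,0,-0.3],
  [-0.036,0.003,0.53,0,-0.3],
  [-0.036,0.003,0.53,0,-0.3],
  [-0.036,0.003,0.53,0,-0.3],
])

```text
clock: 7.08
position: [0.5216, -0.0733, 0.1073]
ee_rot: [0.688, 0.726, 0.001, 0.0]
ft_force: [-0.6, 0.4, -0.5]
grip_width: 0.508
grasp_force: 31.1
```

```bash
python3 go.py .5208 -.0715 .088;python3 - <<'E'
from h import *
p=camera("scene")
W=world(p); z=W[...,2]; q=(np.hypot(W[...,0]-.52,W[...,1]+.071)<.035)&(z>.066)&(z<.095)&(p["depth"]>0)
P=W[q]; 
from scipy.optimize import least_squares
r=least_squares(lambda c:np.hypot(P[:,0]-c[0],P[:,1]-c[1])-.022,[.52,-.07],loss="soft_l1",f_scale=.002)
print(q.sum(),r.x.round(4),np.sqrt(np.mean(r.fun**2)).round(4))
E
```

```text
pos [ 0.5216 -0.0733  0.1073] t 7.075 ft [-0.6  0.4 -0.5] yang 3.06 tilt z [ 1.6e-03  3.0e-04 -1.0e+00] cmd [ 0.012 -0.005  0.129]
189 [ 0.5227 -0.0714] 0.0024
```

Request:
carry_out([
  [0.011,-0.004,0.02,0,-0.3],
  [0.011,-0.004,0.05,0,-0.3],
  [0.011,-0.004,0.07,0,-0.3],
  [0.011,-0.004,0.08,0,-0.3],
  [0.011,-0.004,0.09,0,-0.3],
  [0.011,-0.004,0.09,0,-0.3],
])

```text
clock: 7.88
position: [0.5202, -0.0719, 0.0927]
ee_rot: [0.688, 0.726, -0.0, -0.0]
ft_force: [0.2, 0.4, -1.4]
grip_width: 0.505
grasp_force: 31.1
```

Request:
carry_out([
  [0,0,0.01,0,-0.3],
  [0,0,0.02,0,-0.3],
  [0,0,0.03,0,-0.3],
  [0,0,0.035,0,-0.3],
  [0,0,0.035,0,-0.3],
])

```text
clock: 8.5
position: [0.5202, -0.0718, 0.0875]
ee_rot: [0.688, 0.726, -0.0, -0.0]
ft_force: [0.1, -0.5, -0.6]
grip_width: 0.508
grasp_force: 31.1
```

Request:
carry_out([
  [0,0,0.005,0,-0.3],
  [0,0,0.01,0,-0.3],
  [0,0,0.01,0,-0.3],
])

```text
clock: 8.88
position: [0.5203, -0.0719, 0.0868]
ee_rot: [0.688, 0.726, 0.0, -0.0]
ft_force: [-4.8, 1.2, 9.8]
grip_width: 0.508
grasp_force: 32.2
```

Request:
carry_out([
  [0,0,0,0,0.1],
  [0,0,0,0,0.6],
  [0,0,0,0,1],
  [0,0,0,0,1],
  [0,0,-0.1,0,1],
  [0,0,-0.4,0,1],
  [0,0,-0.7,0,1],
  [0,0,-0.7,0,1],
])

```text
clock: 9.88
position: [0.5222, -0.0722, 0.1953]
ee_rot: [0.688, 0.726, 0.003, 0.002]
ft_force: [0.6, 1.3, -0.3]
grip_width: 0.999
grasp_force: 0.0
```

```bash
python3 go.py .52 .1 .19
python3 - <<'E'
from h import *
from fit import lids
p=camera("scene"); x,e,pk=lids(p); print(x.round(4),"pocket",pk.round(4))
W=world(p); z=W[...,2]; q=(np.hypot(W[...,0]-.522,W[...,1]+.07)<.03)&(z>.098)&(z<.115)&(p["depth"]>0)
P=W[q]; print(q.sum(),((P.max(0)+P.min(0))/2).round(4),np.percentile(P[:,2],[5,50,95]).round(4))
cv2.imwrite("pics/s2c.png",cv2.resize(cv2.cvtColor(p["img"],cv2.COLOR_RGB2BGR)[150:330,190:370],None,fx=3,fy=3))
E
```

```text
pos [ 0.5222 -0.0722  0.1953] t 9.875 ft [ 0.6  1.3 -0.3] yang 3.03 tilt z [ 0.0069  0.001  -1.    ] cmd [1.147 0.046 0.037]
[ 0.6078 -0.0652 -0.004 ] pocket [ 0.5229 -0.0685]
246 [ 0.523  -0.0684  0.1034] [0.0999 0.1039 0.1066]
```

View pics/s2c.png

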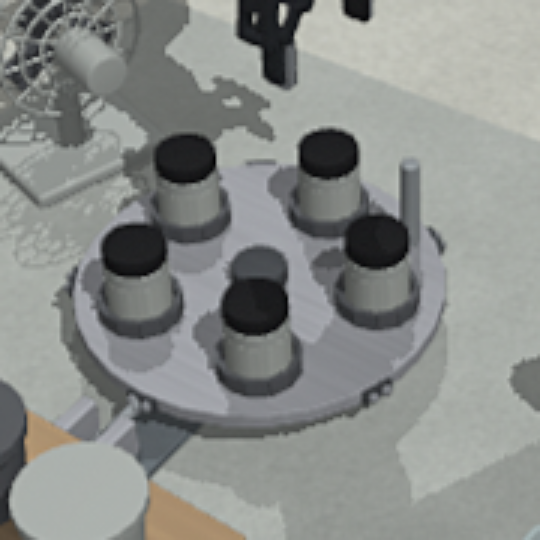

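Pot is seated: its lid is at (0.523, -0.0684, 0.104) against the pocket at (0.5229, -0.0685). Next I estimate the coming stop from the dog on the rim, using the stored top view unwrapped in polar form, and get the numbers for moving to behind the post.

```bash
python3 - <<'E'
from h import *
p=camera("top"); im=cv2.imread("pics/top0.png"); k=f(p); R=np.array(p["R"]); t=np.array(p["t"])
a=np.radians(np.arange(60,-100,-.25)); r=np.arange(.11,.17,.0005); 
c=(.6045,-.0675); zz=.036
X=np.stack([c[0]+r[:,None]*np.cos(a),c[1]+r[:,None]*np.sin(a),np.full((len(r),len(a)),zz)],-1)@R.T+t
u=(X[...,0]/X[...,2]*k+p["cx"]).astype(np.float32); v=(X[...,1]/X[...,2]*k+p["cy"]).astype(np.float32)
o=cv2.resize(cv2.remap(im,u,v,cv2.INTER_CUBIC),None,fx=1.2,fy=3); print(o.shape)
for d in range(60,-100,-20): cv2.line(o,(int((60-d)*4.8),0),(int((60-d)*4.8),12),(0,0,255),1)
cv2.imwrite("pics/polar.png",o)
E
python3 go.py .5208 -.0715 .195
```

```text
(363, 768, 3)
pos [ 0.5204 -0.0718  0.1918] t 9.975 ft [0.2 0.  0. ] yang 3.05 tilt z [ 1.3e-03  6.0e-04 -1.0e+00] cmd [ 0.002  0.003 -0.022]
```

View pics/polar.png

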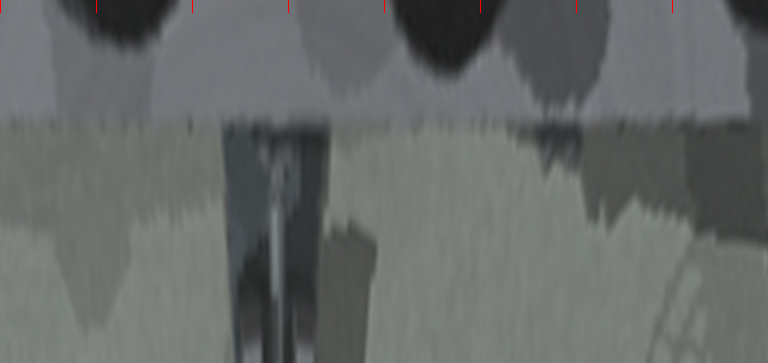

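The plunger shows at u≈277 (2.3°) and the next dog's pair of teeth at u≈560 (-56.7°), so the next stop should be near 1.03 rad. I move behind the post with the fingers shut.

Request:
carry_out([
  [0.25,0.02,0,0.35,-1],
  [0.5,0.04,0,0.7,-1],
  [0.605,0.054,0,1,-1],
  [0.605,0.054,0,1,-1],
  [0.605,0.054,0,1,-1],
  [0.605,0.054,0,1,-1],
])

```text
clock: 10.72
position: [0.5234, 0.018, 0.1909]
ee_rot: [0.852, 0.523, -0.0, 0.0]
ft_force: [0.3, -0.6, 0.5]
grip_width: -0.006
grasp_force: 0.0
```

```bash
python3 go.py .5237 .0192 .095
```

```text
pos [0.5234 0.018  0.1909] t 10.725 ft [ 0.3 -0.6  0.5] yang -26.93 tilt z [-3.e-04 -2.e-04 -1.e+00] cmd [ 0.008 -0.002  0.639]
```

Request:
carry_out([
  [0.01,0,0.1,0.2,-1],
  [0.01,0,0.3,0.2,-1],
  [0.01,0,0.5,0.2,-1],
  [0.01,0,0.64,0.2,-1],
  [0.01,0,0.64,0.2,-1],
  [0.01,0,0.64,0.2,-1],
])

```text
clock: 11.48
position: [0.5247, 0.0201, 0.0959]
ee_rot: [0.879, 0.477, 0.0, 0.0]
ft_force: [-0.4, 0.7, 0.7]
grip_width: 0.003
grasp_force: 0.0
```

```bash
python3 go.py .5237 .0192 .095
python3 - <<'E'
from h import *
p=camera("scene")
cv2.imwrite("pics/s3c.png",cv2.resize(cv2.cvtColor(p["img"],cv2.COLOR_RGB2BGR)[110:310,200:400],None,fx=2.8,fy=2.8))
E
```

```text
pos [0.5247 0.0201 0.0959] t 11.475 ft [-0.4  0.7  0.7] yang -32.96 tilt z [ 1.e-03  1.e-04 -1.e+00] cmd [-0.009 -0.002  0.006]
```

View pics/s3c.png

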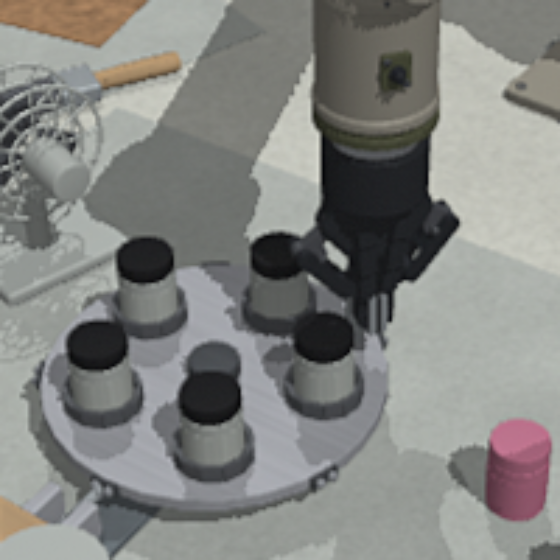

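The shut fingers hang just behind the post at crop (378,310), clear of the pots. I creep forward to touch it.

Request:
carry_out([
  [-0.015,0,0,0,-1],
  [-0.03,0,0,0,-1],
  [-0.04,0,0,0,-1],
  [-0.047,0,0,0,-1],
  [-0.054,0,0,0,-1],
])

```text
clock: 12.15
position: [0.5197, 0.0137, 0.095]
ee_rot: [0.879, 0.478, 0.0, -0.0]
ft_force: [-0.0, -0.8, 0.0]
grip_width: -0.001
grasp_force: 0.0
```

Request:
carry_out([
  [-0.006,0,0,0,-1],
  [-0.012,0,0,0,-1],
  [-0.018,0,0,0,-1],
])

```text
clock: 12.52
position: [0.5189, 0.0125, 0.0952]
ee_rot: [0.878, 0.478, 0.001, -0.0]
ft_force: [5.3, 5.3, -3.4]
grip_width: -0.0
grasp_force: 0.0
```

Request:
carry_out([
  [-0.003,0,0,0,-1],
  [-0.005,0,0,0,-1],
])

```text
clock: 12.78
position: [0.5188, 0.0123, 0.0953]
ee_rot: [0.878, 0.478, 0.001, -0.0]
ft_force: [4.9, 5.9, -3.0]
grip_width: -0.002
grasp_force: 0.0
```

Request:
carry_out([
  [-0.004,0,0,0,-1],
  [-0.008,0,0,0,-1],
  [-0.012,0,0,0,-1],
])

```text
clock: 13.15
position: [0.5173, 0.0102, 0.0952]
ee_rot: [0.878, 0.478, 0.001, -0.0]
ft_force: [1.4, 4.5, -0.9]
grip_width: -0.002
grasp_force: 0.0
```

Request:
carry_out([
  [-0.02,-0.003,0,-0.05,-1],
  [-0.045,-0.005,0,-0.11,-1],
  [-0.075,-0.008,0,-0.18,-1],
  [-0.106,-0.008,0,-0.26,-1],
  [-0.136,-0.009,0,-0.333,-1],
  [-0.17,-0.008,0,-0.417,-1],
  [-0.204,-0.005,0,-0.5,-1],
  [-0.238,0,0,-0.583,-1],
  [-0.272,0.006,0,-0.667,-1],
])

```text
clock: 14.28
position: [0.4952, -0.026, 0.0951]
ee_rot: [0.782, 0.624, -0.0, -0.0]
ft_force: [-0.1, 0.7, 0.3]
grip_width: 0.002
grasp_force: 0.0
```

```bash
cat > st.py <<'E'
from h import *
from scipy.spatial.transform import Rotation as Ro
o=manip.get_obs(); C=np.array([.606,-.0665]); d=o["position"][:2]-C
R=Ro.from_quat(o["ee_rot"]).as_matrix(); F=R.T@np.array(o["ft_force"])
print("t",o["clock"],"r",np.hypot(*d).round(4),"turn~",round((np.degrees(np.arctan2(d[1],d[0]))%360+8.8-146.5)*np.pi/180,3),"xang",np.degrees(np.arctan2(R[1,0],R[0,0])).round(1),"F tool",F.round(1))
E
python3 st.py
```

```text
t 14.275 r 0.118 turn~ 0.388 xang 77.2 F tool [ 0.6 -0.2 -0.3]
```

Request:
carry_out([
  [-0.02,-0.003,0,-0.05,-1],
  [-0.045,-0.005,0,-0.11,-1],
  [-0.075,-0.008,0,-0.18,-1],
  [-0.106,-0.008,0,-0.26,-1],
  [-0.136,-0.009,0,-0.333,-1],
  [-0.17,-0.008,0,-0.417,-1],
  [-0.204,-0.005,0,-0.5,-1],
  [-0.238,0,0,-0.583,-1],
  [-0.272,0.006,0,-0.667,-1],
])

```text
clock: 15.4
position: [0.4871, -0.0656, 0.095]
ee_rot: [0.661, 0.75, -0.0, -0.0]
ft_force: [-0.4, 1.2, 0.9]
grip_width: -0.001
grasp_force: 0.0
```

```bash
python3 st.py
python3 - <<'E'
from h import *
from fit import lids
p=camera("scene")
for g in (.65,.75,.85):
    try:
        x,e,_=lids(p,c=(.6073,-.0654),pred=np.radians([38.4,110.4,-105.6,-33.6])+g); print("turn",g+x[2],"rms",e)
    except Exception as ex: print(ex)
E
```

```text
t 15.4 r 0.1189 turn~ 0.731 xang 97.2 F tool [ 1.3 -0.2 -0.9]
turn 0.7222551713278605 rms 0.00032202693073384367
turn 0.7336385824748181 rms 0.00040882902071227205
turn 0.7590158213398599 rms 0.0004451881693148851
```

Request:
carry_out([
  [-0.015,-0.002,0,-0.04,-1],
  [-0.035,-0.004,0,-0.09,-1],
  [-0.055,-0.006,0,-0.14,-1],
  [-0.075,-0.008,0,-0.18,-1],
  [-0.095,-0.008,0,-0.23,-1],
  [-0.11,-0.008,0,-0.27,-1],
])

```text
clock: 16.2
position: [0.488, -0.0821, 0.095]
ee_rot: [0.607, 0.795, -0.0, -0.0]
ft_force: [-1.3, 0.7, 1.0]
grip_width: 0.0
grasp_force: 0.0
```

```bash
python3 st.py
```

```text
t 16.2 r 0.119 turn~ 0.87 xang 105.2 F tool [ 1. -1. -1.]
```

Request:
carry_out([
  [-0.01,-0.001,0,-0.025,-1],
  [-0.02,-0.002,0,-0.05,-1],
  [-0.03,-0.003,0,-0.075,-1],
  [-0.04,-0.004,0,-0.1,-1],
])

```text
clock: 16.7
position: [0.489, -0.0879, 0.095]
ee_rot: [0.586, 0.81, 0.0, -0.0]
ft_force: [-0.4, 1.7, 0.3]
grip_width: 0.003
grasp_force: 0.0
```

```bash
python3 st.py
```

```text
t 16.7 r 0.1189 turn~ 0.919 xang 108.2 F tool [ 1.7  0.2 -0.3]
```

Request:
carry_out([
  [-0.008,-0.001,0,-0.02,-1],
  [-0.016,-0.001,0,-0.04,-1],
])

```text
clock: 16.95
position: [0.4894, -0.0896, 0.0949]
ee_rot: [0.578, 0.816, 0.0, -0.001]
ft_force: [-3.8, 4.8, 2.5]
grip_width: -0.002
grasp_force: 0.0
```

```bash
python3 st.py
```

```text
t 16.95 r 0.1189 turn~ 0.934 xang 109.4 F tool [ 5.8 -1.9 -2.5]
```

Request:
carry_out([
  [-0.004,0,0,-0.01,-1],
  [-0.008,0,0,-0.02,-1],
])

```text
clock: 17.2
position: [0.4898, -0.0899, 0.0948]
ee_rot: [0.573, 0.819, 0.0, -0.001]
ft_force: [-3.0, 7.6, -0.8]
grip_width: -0.001
grasp_force: 0.0
```

```bash
python3 st.py
```

```text
t 17.2 r 0.1185 turn~ 0.937 xang 110.1 F tool [ 8.1 -0.2  0.8]
```

Request:
carry_out([
  [-0.004,0,0,-0.01,-1],
  [-0.008,0,0,-0.02,-1],
])

```text
clock: 17.45
position: [0.49, -0.0902, 0.0947]
ee_rot: [0.569, 0.823, 0.001, -0.001]
ft_force: [-4.0, 10.4, 2.1]
grip_width: 0.001
grasp_force: 0.0
```

```bash
python3 st.py
```

```text
t 17.45 r 0.1184 turn~ 0.94 xang 110.7 F tool [11.2 -0.1 -2.1]
```

Request:
carry_out([
  [-0.002,0,0,-0.005,-1],
  [-0.003,0,0,-0.01,-1],
])

```text
clock: 17.7
position: [0.49, -0.0903, 0.0947]
ee_rot: [0.566, 0.824, 0.001, -0.002]
ft_force: [-5.4, 10.7, 2.6]
grip_width: 0.001
grasp_force: 0.0
```

```bash
python3 st.py
```

```text
t 17.7 r 0.1184 turn~ 0.941 xang 111.0 F tool [12.  -1.2 -2.5]
```

Request:
carry_out([
  [-0.002,0,0,0,-1],
  [-0.003,0,0,0,-1],
])

```text
clock: 17.95
position: [0.4903, -0.091, 0.0947]
ee_rot: [0.566, 0.824, 0.0, -0.001]
ft_force: [-2.7, 7.5, 0.3]
grip_width: -0.003
grasp_force: 0.0
```

```bash
python3 st.py
```

```text
t 17.95 r 0.1183 turn~ 0.947 xang 111.0 F tool [ 7.9  0.2 -0.3]
```

Request:
carry_out([
  [-0.002,0,0,-0.005,-1],
  [-0.003,0,0,-0.01,-1],
])

```text
clock: 18.2
position: [0.4907, -0.0927, 0.0948]
ee_rot: [0.565, 0.825, 0.0, -0.001]
ft_force: [-1.3, 5.1, -0.1]
grip_width: -0.0
grasp_force: 0.0
```

```bash
python3 st.py
```

```text
t 18.2 r 0.1182 turn~ 0.962 xang 111.2 F tool [5.2 0.6 0.1]
```

Request:
carry_out([
  [-0.001,0,0,0,-1],
  [-0.002,0,0,0,-1],
])

```text
clock: 18.45
position: [0.491, -0.094, 0.095]
ee_rot: [0.565, 0.825, -0.0, -0.0]
ft_force: [-0.6, 2.6, -1.5]
grip_width: -0.001
grasp_force: 0.0
```

```bash
python3 st.py
```

```text
t 18.45 r 0.1182 turn~ 0.973 xang 111.2 F tool [2.6 0.4 1.5]
```

Request:
carry_out([
  [-0.001,0,0,0,-1],
  [-0.001,0,0,0,-1],
])

```text
clock: 18.7
position: [0.4912, -0.0944, 0.0951]
ee_rot: [0.565, 0.825, -0.0, 0.0]
ft_force: [-1.8, 1.7, -0.7]
grip_width: 0.007
grasp_force: 0.0
```

```bash
python3 st.py
cat > rot.py <<'E'
from h import *
from fit import lids
p=camera("scene"); g=.98
for _ in range(4):
    x,e,_=lids(p,c=(.6073,-.0654),pred=np.radians([38.4,110.4,-105.6,-33.6])+g); g+=x[2]
print("turn",g,"rms",e)
E
python3 rot.py
```

```text
t 18.7 r 0.1181 turn~ 0.977 xang 111.1 F tool [ 2.3 -1.1  0.7]
turn 0.9804021516246696 rms 0.00037902895974070667
```

Request:
carry_out([
  [-0.002,0,0,0,-1],
  [-0.004,0,0,0,-1],
])

```text
clock: 19.0
position: [0.4913, -0.0948, 0.0951]
ee_rot: [0.565, 0.825, 0.0, 0.0]
ft_force: [-1.1, 1.3, -0.3]
grip_width: -0.003
grasp_force: 0.0
```

```bash
python3 st.py; python3 rot.py
python3 - <<'E'
from h import *
p=camera("scene")
cv2.imwrite("pics/s4c.png",cv2.resize(cv2.cvtColor(p["img"],cv2.COLOR_RGB2BGR)[235:315,190:290],None,fx=6,fy=6,interpolation=cv2.INTER_CUBIC))
E
```

```text
t 19.0 r 0.1181 turn~ 0.98 xang 111.2 F tool [ 1.6 -0.6  0.3]
turn 0.9902191402096121 rms 0.00042442935802287826
```

View pics/s4c.png

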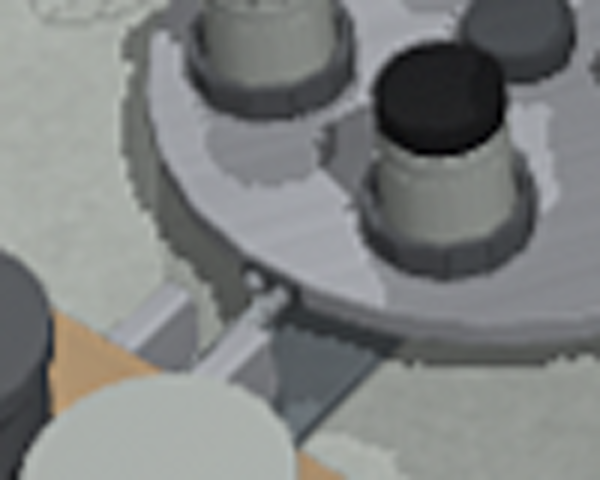

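```bash
python3 - <<'E'
from h import *
a=cv2.imread("pics/scene0.png"); b=cv2.cvtColor(camera("scene")["img"],cv2.COLOR_RGB2BGR)
s=(slice(268,303),slice(215,253))
cv2.imwrite("pics/cmp.png",np.hstack([cv2.resize(x[s],None,fx=10,fy=10,interpolation=cv2.INTER_CUBIC) for x in(a,b)]))
E
python3 st.py; python3 rot.py
```

```text
t 19.15 r 0.1181 turn~ 0.98 xang 111.2 F tool [ 1.8 -0.   0.7]
turn 0.9894439804279889 rms 0.0003159969746692742
```

View pics/cmp.png

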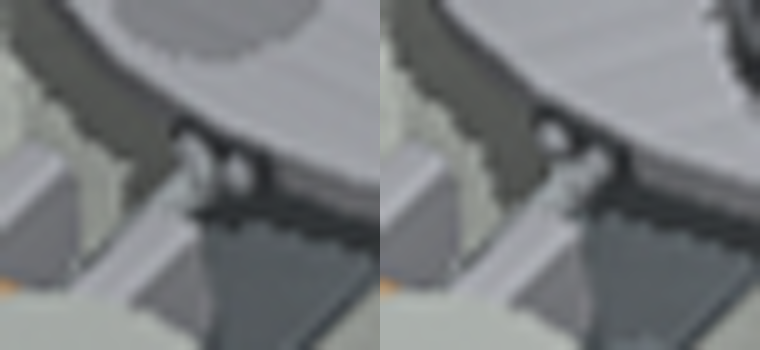

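Start view on the left shows teeth at (195,150) and (240,172). Now, on the right, they are at (170,135) and (220,165), about 0.035 rad short of nested, so the roller is near the crest of the first tooth. I keep inching forward.

Request:
carry_out([
  [-0.003,0,0,-0.01,-1],
  [-0.006,0,0,-0.02,-1],
])

```text
clock: 19.45
position: [0.4918, -0.0956, 0.0951]
ee_rot: [0.561, 0.828, 0.0, 0.0]
ft_force: [0.7, 0.8, -0.3]
grip_width: 0.004
grasp_force: 0.0
```

```bash
python3 st.py; python3 rot.py
```

```text
t 19.45 r 0.1179 turn~ 0.988 xang 111.8 F tool [0.5 1.  0.3]
turn 0.9890374465094603 rms 0.0007420758492363423
```

Request:
carry_out([
  [-0.003,0,0,-0.01,-1],
  [-0.006,0,0,-0.02,-1],
])

```text
clock: 19.75
position: [0.4921, -0.0965, 0.0951]
ee_rot: [0.556, 0.831, 0.0, 0.0]
ft_force: [-0.0, 0.2, 0.1]
grip_width: 0.001
grasp_force: 0.0
```

```bash
python3 st.py; python3 rot.py
```

```text
t 19.75 r 0.1177 turn~ 0.996 xang 112.4 F tool [ 0.2  0.1 -0.1]
turn 1.0241762675633863 rms 0.00017427889523556335
```

The disc jumped to 1.024 while the finger is at 0.996, and the force is zero, so it has clicked in. I back off and rise.

Request:
carry_out([
  [0.02,0,0,0,-1],
  [0.05,0,0,0,-1],
  [0.05,0,-0.1,0,-1],
  [0.05,0,-0.4,0,-1],
  [0.05,0,-0.8,0,-1],
  [0.05,0,-0.8,0,-1],
  [0.05,0,-0.8,0,-1],
])

```text
clock: 20.68
position: [0.4891, -0.0894, 0.2155]
ee_rot: [0.557, 0.831, 0.0, 0.0]
ft_force: [-0.8, 0.1, 0.3]
grip_width: 0.003
grasp_force: 0.0
```

```bash
python3 st.py; python3 rot.py
python3 - <<'E'
from h import *
a=cv2.imread("pics/scene0.png"); b=cv2.cvtColor(camera("scene")["img"],cv2.COLOR_RGB2BGR)
s=(slice(268,303),slice(215,253))
top=np.hstack([cv2.resize(x[s],None,fx=7,fy=7,interpolation=cv2.INTER_CUBIC) for x in(a,b)])
bot=cv2.resize(b[100:310,180:410],(top.shape[1],int(210*top.shape[1]/230)))[:350]
cv2.imwrite("pics/end.png",np.vstack([top,bot])[:600])
E
```

```text
t 20.675 r 0.1192 turn~ 0.931 xang 112.4 F tool [ 0.4 -0.7 -0.3]
turn 1.0279554659007997 rms 0.0004374516063742488
```

View pics/end.png

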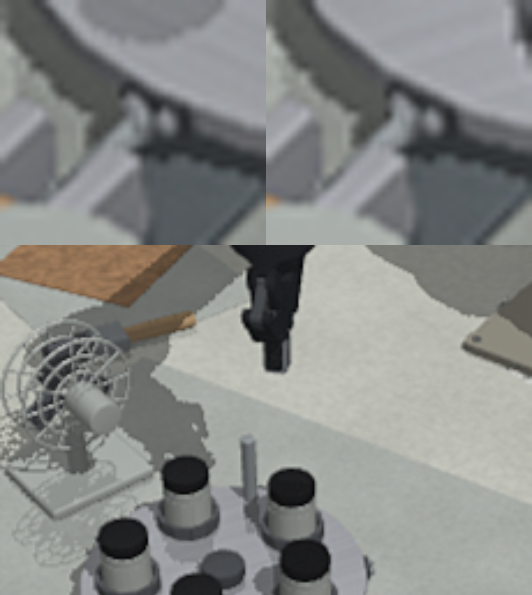

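The dog now sits on the roller just as it did at the start: teeth at (400,107) and (435,122), matching (135,107) and (168,122). The pots are upright, the disc is at about 1.028 rad and the gripper is clear, so I hand in.

```bash
python3 -c "
from workcell import ticket
print(ticket.hand_in())"
```

```text
the job is handed in; nothing more can be done
None
```

The paint pot is standing fully down in its pocket, the carousel clicked into the next stop at about 1.03 rad with the pot turned to the fan, and the job is handed in; the hand-in returned no verdict.

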